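# Fit the objectives to a microscope turret

### The job

Turn the scale sleeve of the focus stop down to 3, then screw every objective lens that stands on the bench into a port of the turret, one to a port, any lens in any port: set it on the port, turn it backward (anticlockwise) until the thread start drops, then drive it clockwise until its flange is fully home on the rim, without forcing it. When all are home, turn the sleeve up to 7. Do not push the other things on the bench about.

Things in the scene. Friction and masses are not known exactly. Their poses are not given: they have to be found in the camera images.
- turret: round objective turret, an aluminium disc 196 mm across with three collars at 0, 120 and 240 deg from its x axis, their axes 55 mm from its centre; rims 42 mm above the bench. Fixed to the bench. Origin: centre of its underside, z up.
- port1 (a point): centre of a port in its rim plane, 42 mm above the bench; axes as the turret's. Collar 60 mm across, bore 34 mm, coarse three-start right-hand thread: start gaps 28 deg wide centred at 0, 120, 240 deg from the x axis; on the anticlockwise side of each gap a boss 12 deg wide, as high as the rim, stops the lugs; between are flat lands 3 mm below the rim. Ports 1 to 3 are alike.
- port2 (a point): rim centre of the second port, as port1. In any port: a lens whose lugs lie on the lands has its origin 8 mm below the rim plane (5 mm if they lie on the bosses); clockwise it jams on the bosses; anticlockwise (seen from above, 120 deg at most) its lugs come over the gaps and it drops 8 mm: origin 16 mm below the rim. There the bosses stop it.
- port3 (a point): rim centre of the third port, as port1. In any port: after the drop, about 80 deg clockwise leads the lens 5 mm farther down (evenly over the last 70 deg) until its flange lies on the rim, origin 21 mm below the rim plane; 8 deg later it meets a stop. A light push of under 8 N is enough. Let go at any point, the lens stays there upright.
- lens_a: objective lens, 60 mm tall, about 0.15 to 0.35 kg, same thread on all. Upright, from its origin (centre of the underside) up: steel pilot 31 mm across; three brass lugs at z 5 to 9 mm, 5 mm wide, reaching 21.5 mm from the axis at 0, 120 and 240 deg from its x axis; flange 54 mm across, z 21 to 25; barrel to grip, 36 mm across, z 25 to 52. May be absent.
- lens_b: objective lens, 66 mm tall, about 0.15 to 0.35 kg, same thread on all. Upright, from its origin (centre of the underside) up: steel pilot 31 mm across; three brass lugs at z 5 to 9 mm, 5 mm wide, reaching 21.5 mm from the axis at 0, 120 and 240 deg from its x axis; flange 54 mm across, z 21 to 25; barrel to grip, 36 mm across, z 25 to 58. May be absent.
- lens_c: objective lens, 72 mm tall, about 0.15 to 0.35 kg, same thread on all. Upright, from its origin (centre of the underside) up: steel pilot 31 mm across; three brass lugs at z 5 to 9 mm, 5 mm wide, reaching 21.5 mm from the axis at 0, 120 and 240 deg from its x axis; flange 54 mm across, z 21 to 25; barrel to grip, 36 mm across, z 25 to 64. May be absent.
- stop: focus stop: white block 110 x 110 x 32 mm fixed to the bench, carrying the scale sleeve in its middle. Its black index mark is on the edge at its +x side. Origin: centre of its underside.
- sleeve_grip (a point): on the axis of the scale sleeve, 60 mm above the bench, the height to grip: an upright steel sleeve 36 mm across from z 38 to 74 mm, above a white dial 88 mm across (top at 38 mm) that turns with it and carries the figures 0 to 9
- sleeve (a joint): angle of the scale sleeve (rad): 0 when figure 0 is at the index mark, 0.5236 per figure, growing anticlockwise seen from above. It clicks into a detent at each figure (about 0.06 N m to turn) and has end stops at 0 and 9.
- dish1: bystander: clear open dish, 60 mm across, 14 mm high; leave it alone. Origin: centre of its underside
- dish2: bystander: clear open dish, 60 mm across, 14 mm high; leave it alone. Origin: centre of its underside
- dust_cap: bystander: black disc cap, 32 mm across, 15 mm high; leave it alone. Origin: centre of its underside
- driver: bystander: screwdriver lying on the bench, 150 mm long; leave it alone
- jar: bystander: closed jar, 56 mm across, 70 mm high; leave it alone. Origin: centre of its underside
- slide_box: bystander: grey box 90 x 120 x 35 mm; leave it alone. Origin: centre of its underside
- eyepiece: bystander: black cylinder 36 mm across, 50 mm high, on a thin rubber mat; leave it alone. Origin: centre of its underside

How it is judged:
On the way, in this order (a step that is already met when the one before it is completed fails the run):
1. the focus stop's sleeve is at 3 (value of joint sleeve between 1.401 and 1.741 rad and velocity of joint sleeve between -0.3 and 0.3 rad/s), for 0.2 s.
2. every lens present is screwed home in a port, with the sleeve at 3 (((horizontal distance between lens_a and port1 below 0.003 m and z of lens_a in the frame of port1 below -0.0193 m) or (horizontal distance between lens_a and port2 below 0.003 m and z of lens_a in the frame of port2 below -0.0193 m) or (horizontal distance between lens_a and port3 below 0.003 m and z of lens_a in the frame of port3 below -0.0193 m)) and angle between each of lens_a, lens_b, lens_c's own z axis and vertical below 0.06 rad and linear speed of each of lens_a, lens_b, lens_c below 0.02 m/s and ((horizontal distance between lens_b and port1 below 0.003 m and z of lens_b in the frame of port1 below -0.0193 m) or (horizontal distance between lens_b and port2 below 0.003 m and z of lens_b in the frame of port2 below -0.0193 m) or (horizontal distance between lens_b and port3 below 0.003 m and z of lens_b in the frame of port3 below -0.0193 m)) and ((horizontal distance between lens_c and port1 below 0.003 m and z of lens_c in the frame of port1 below -0.0193 m) or (horizontal distance between lens_c and port2 below 0.003 m and z of lens_c in the frame of port2 below -0.0193 m) or (horizontal distance between lens_c and port3 below 0.003 m and z of lens_c in the frame of port3 below -0.0193 m)) and value of joint sleeve between 1.401 and 1.741 rad), for 0.2 s.
3. the focus stop's sleeve is at 7 (value of joint sleeve between 3.495 and 3.835 rad and velocity of joint sleeve between -0.3 and 0.3 rad/s), for 0.2 s.
At the end, for the whole second after the job is handed in: the sleeve is at 7 (within 0.17 rad), and every lens present is screwed home in a port: its axis within 3 mm of the port's, flange within 1.7 mm of lying on the rim, upright within 0.06 rad, at rest (((horizontal distance between lens_a and port1 below 0.003 m and z of lens_a in the frame of port1 below -0.0193 m) or (horizontal distance between lens_a and port2 below 0.003 m and z of lens_a in the frame of port2 below -0.0193 m) or (horizontal distance between lens_a and port3 below 0.003 m and z of lens_a in the frame of port3 below -0.0193 m)) and angle between each of lens_a, lens_b, lens_c's own z axis and vertical below 0.06 rad and linear speed of each of lens_a, lens_b, lens_c below 0.02 m/s and ((horizontal distance between lens_b and port1 below 0.003 m and z of lens_b in the frame of port1 below -0.0193 m) or (horizontal distance between lens_b and port2 below 0.003 m and z of lens_b in the frame of port2 below -0.0193 m) or (horizontal distance between lens_b and port3 below 0.003 m and z of lens_b in the frame of port3 below -0.0193 m)) and ((horizontal distance between lens_c and port1 below 0.003 m and z of lens_c in the frame of port1 below -0.0193 m) or (horizontal distance between lens_c and port2 below 0.003 m and z of lens_c in the frame of port2 below -0.0193 m) or (horizontal distance between lens_c and port3 below 0.003 m and z of lens_c in the frame of port3 below -0.0193 m)) and value of joint sleeve between 3.495 and 3.835 rad); the robot touches nothing.
It fails at once if a lens is forced against the turret (over 80 N) (contact force between any of lens_a, lens_b, lens_c and turret above 80 N).
It fails at once if a bystander is pushed more than 30 mm (distance of any of dish1, dish2, dust_cap, driver, jar, slide_box, eyepiece from where it was at the start of the episode above 0.03 m).
Of lens_a, lens_b, lens_c only 2 to 3 are there at a start; the rules pass over those that are not, and their reading is None.
At some moment in a run one of lens_a, lens_b, lens_c may be knocked a few centimetres aside while the robot is not near it.
It also fails if it takes over 210 s, if anything falls off the work surface, if the arm or the gripper's body presses on something with over 40 N, if the wrist force passes 120 N, or if a joint passes its speed limit or range.

### The arm

A 7-joint arm with a two-finger parallel gripper is mounted at the origin on the work surface. World frame = base frame: x ahead of the robot, y to its left, z up, the work surface at z = 0. Lengths are in m, angles in rad, forces in N, time in s.
With the tool pointing down it reaches from about 0.4 to 0.85 m from the base axis. Payload 10.4 kg.
Tool frame: the origin (TCP) lies midway between the tips of the shut fingers; the grasp point (between the pads) lies 19 mm behind it (manip.grasp_offset is the distance from the TCP to the grasp point, in m); z points along the fingers, y is the line along which they close (so a half turn about z gives the same grasp; the last joint's range is limited). The gripper opens to 85 mm and grips with 20 to 120 N. Pads are 22 mm wide; open, the fingers measure 114 mm over their backs; the gripper's body (76 mm by 85 mm) begins 54 mm behind the grasp point. The pads swing forward as they close: fully open they stand 13 mm farther back than shut.
Start: joints at [1.315, 0.332, -0.065, 1.46, 0.022, 1.35, -0.088], TCP at [0.144, -0.608, 0.231] pointing down, gripper open.
Joint ranges: [-2.6, 2.6], [-0.5, 2.12], [-1.47, 1.34], [0.16, 2.42], [-1.27, 4.41], [0.06, 2.06], [-2.6, 2.6]. Speed limits (rad/s): [2.22, 2.22, 2.79, 2.79, 3.14, 3.14, 3.14].

### API

Orientations are given as a unit quaternion [x, y, z, w].
In Python, from workcell import manip gives the robot as it stands.
- The arm moves only by the shell command python3 jog.py 'ROWS' [FORCE]. ROWS is rows parted by semicolons, their numbers by spaces, 1 to 20 of them, each of 7 numbers: a rotation vector rx, ry, rz in rad, then dx, dy, dz in m, then the opening from 0.0 (shut) to 1.0 (fully open); each row is the pose to reach, as a shift and turn from the pose commanded when the command began, along the tool's axes at that moment; what a row does not reach only later rows make up. A row lasts 1/8 s, in which the tool goes at most 0.0625 m and 0.188 rad, less where a joint would pass 70% of its speed; a pose out of reach is approached as far as the arm can. The fingers move at their own pace and stop on an object; FORCE is the grip in N (left out, the last holds). Time passes only in rows, so rows that do not move let the fingers close. It prints the time, the measured TCP pose, the force, the opening and the grip force at its end.
- manip.get_obs(): the state, without advancing time (a new reading comes with each control period).
- manip.camera(name): name is "scene" or "top" or "wrist"; returns the picture (480x640x3 uint8, blue, green, red); there is no depth.
- manip.calibration(name): a dict with "fx", "fy", "cx", "cy" (pixels), "world_from_camera" (4x4, takes a point from camera to world coordinates); the wrist camera has in their place "tool_from_camera" (4x4, takes a point from camera to tool coordinates, whose origin is the TCP and whose axes are the flange's). Camera axes: x right, y up, looking along -z (the intrinsics and any distortion apply to the point x, -y, -z); pixel columns grow to the right and rows downward; lengths in m; the calibration is good to about 2 mm. A picture is of the moment at which its call begins: read the wrist's pose just before it. calibration takes no time and is no camera call.
- manip.hand_in(): hands the job in; it is judged then, once.
The state is a dict: "clock": time; "joint_pos": joint angles; "joint_velocities": joint speeds; "tau": joint torques, N m; "position": TCP position; "ee_rot": TCP orientation; "ft_force": force on the tool from outside, world axes, zero at the start; "torque": the same for the moment, N m; "grip_width": opening from 0.0 (shut) to 1.0 (fully open); "grasp_force": force on a finger pad.
Only numpy, scipy, OpenCV 4.12 (cv2) and the standard library are available. Lean on these libraries where they do the work, as an engineer would, in place of code of your own. Each camera call takes 0.05 s, during which the arm holds its last target. There are 200 camera calls.

## Working session

There is one attempt and no reset: what is moved stays moved. The work goes in short steps, Python scripts to look and compute and a shell command to move; the robot and the scene stay as the last step left them, time stands still between calls to the robot, and variables do not carry over. Pictures are saved under pics/ and viewed, at most 14 in all, crops included, and the job is handed in when it is done.

```bash
ls; mkdir -p pics; python3 - <<'E'
from workcell import manip
import cv2,numpy as np
o=manip.get_obs();print({k:np.round(v,3) for k,v in o.items()})
for n in("scene","top"):
    cv2.imwrite(f"pics/{n}0.png",manip.camera(n)); print(n,manip.calibration(n))
print(manip.calibration("wrist"), manip.grasp_offset)
E
```

```text
jog.py
pics
workcell.py
{'clock': np.float64(0.0), 'joint_pos': array([ 1.315,  0.333, -0.065,  1.461,  0.022,  1.35 , -0.088]), 'joint_velocities': array([ 0.   ,  0.   , -0.   ,  0.001, -0.001,  0.001, -0.   ]), 'tau': array([-0.0000e+00, -6.2546e+01,  4.9000e-02, -3.9160e+01,  1.6000e-02,
        1.0000e-02,  0.0000e+00]), 'position': array([ 0.144, -0.608,  0.231]), 'ee_rot': array([ 0.993,  0.116, -0.   , -0.001]), 'ft_force': array([-0.07 ,  0.225,  0.306]), 'torque': array([ 0.06 ,  0.002, -0.015]), 'grasp_force': np.float64(0.0), 'grip_width': np.float64(1.003)}
scene {'fx': 576.081296956863, 'fy': 576.081296956863, 'cx': 317.7739791624818, 'cy': 245.8393682047226, 'world_from_camera': array([[ 0.05737551, -0.63421305,  0.77102649,  1.33749179],
       [ 0.99812713,  0.02002515, -0.05780326, -0.08380375],
       [ 0.02121966,  0.77289895,  0.63417421,  0.75994706],
       [ 0.        ,  0.        ,  0.        ,  1.        ]])}
top {'fx': 513.3581832121113, 'fy': 513.3581832121113, 'cx': 315.81330534322365, 'cy': 230
[... 152 characters left out ...]
7932540e-04,  3.08413751e-03,
        -1.35502653e-05],
       [ 3.00521828e-03,  1.07494386e-01,  9.94201149e-01,
         1.22875873e+00],
       [ 0.00000000e+00,  0.00000000e+00,  0.00000000e+00,
         1.00000000e+00]])}
{'fx': 374.08944355777135, 'fy': 374.08944355777135, 'cx': 318.4157280366147, 'cy': 241.60914375035208, 'tool_from_camera': array([[ 1.48006794e-03,  9.64035103e-01,  2.65770821e-01,
         6.69039420e-02],
       [ 9.99997292e-01, -9.49469233e-04, -2.12492200e-03,
        -7.11027980e-04],
       [-1.79615818e-03,  2.65773246e-01, -9.64033897e-01,
        -1.41772075e-01],
       [ 0.00000000e+00,  0.00000000e+00,  0.00000000e+00,
         1.00000000e+00]])} 0.0187
```
View pics/top0.png

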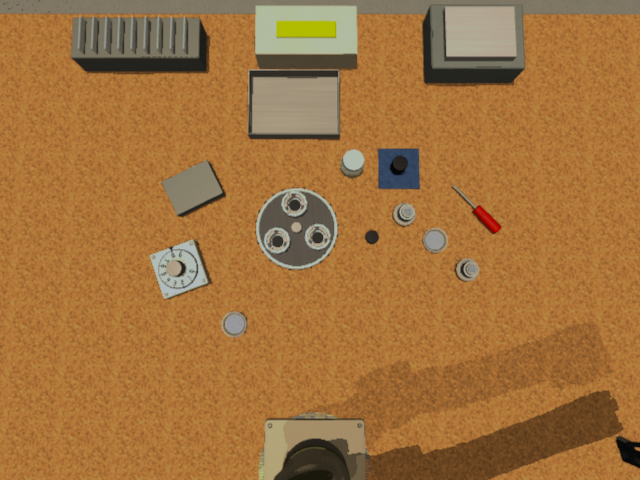

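View pics/scene0.png

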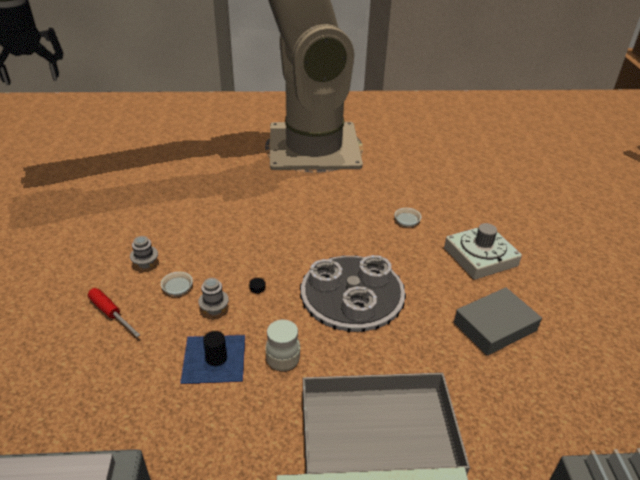

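The top view shows two lenses, at (405,214) and (468,269). The turret centre is at (297,228), the stop at (180,268) with its sleeve at (175,268) and index mark at about (172,249). The scene view confirms two lenses.

```bash
cat > h.py <<'E'
from workcell import manip
import cv2,numpy as np
from scipy.spatial.transform import Rotation as R
np.set_printoptions(precision=4,suppress=True)
def T(o):
    M=np.eye(4);M[:3,:3]=R.from_quat(o["ee_rot"]).as_matrix();M[:3,3]=o["position"];return M
def cam(n):
    o=manip.get_obs();c=manip.calibration(n);im=manip.camera(n)
    W=T(o)@c["tool_from_camera"] if n=="wrist" else c["world_from_camera"]
    return im,(c,W)
def ray(cw,uv):
    c,W=cw;d=np.array([(uv[0]-c["cx"])/c["fx"],-(uv[1]-c["cy"])/c["fy"],-1.])
    return W[:3,3],W[:3,:3]@d
def plane(cw,uv,z):
    p,d=ray(cw,uv);return p+d*(z-p[2])/d[2]
def proj(cw,P):
    c,W=cw;q=np.linalg.inv(W)@np.append(P,1);return np.array([c["cx"]-c["fx"]*q[0]/q[2],c["cy"]+c["fy"]*q[1]/q[2]])
def tri(rays):
    A=np.zeros((3,3));b=np.zeros(3)
    for p,d in rays:
        d=d/np.linalg.norm(d);M=np.eye(3)-np.outer(d,d);A+=M;b+=M@p
    X=np.linalg.solve(A,b)
    return X,[np.linalg.norm(np.cross(X-p,d/np.linalg.norm(d))) for p,d in rays]
def yaw(o): # direction of tool y axis in world, deg
    y=T(o)[:3,1];return np.degrees(np.arctan2(y[1],y[0]))
def static(n):
    c=manip.calibration(n);return (c,c["world_from_camera"])
E
python3 - <<'E'
from h import *
t=static("top");s=static("scene")
for n,uv,uv2 in [("sleeve top",(174.5,267.5),(486.5,230)),("lens1 top",(406,212),(211.5,285)),("lens2 top",(468,268),(142.5,241)),("turret hub",(296.5,227.5),(353,281)),("port?",(277,240),(376,264)),("port",(317,237),(326,270)),("port",(294,205),(359,298)),("jar",(353,158),(284,332))]:
    print(n,*tri([ray(t,uv),ray(s,uv2)]))
o=manip.get_obs();print(T(o),yaw(o))
a=cv2.imread("pics/top0.png")
A=cv2.resize(a[220:320,130:230],None,fx=5,fy=5,interpolation=cv2.INTER_CUBIC)
cv2.imwrite("pics/a.png",A)
E
```

```text
sleeve top [0.463  0.3138 0.0724] [np.float64(0.00015172184453476068), np.float64(0.00015172184453473233)]
lens1 top [ 0.5904 -0.212   0.0611] [np.float64(0.001018560866752216), np.float64(0.0010185608667521771)]
lens2 top [ 0.462  -0.3523  0.06  ] [np.float64(0.00253325831288012), np.float64(0.0025332583128800236)]
turret hub [0.5579 0.0418 0.0326] [np.float64(0.00021928947140848653), np.float64(0.00021928947140849303)]
port? [0.5274 0.087  0.0464] [np.float64(0.0009717394619775752), np.float64(0.00097173946197757)]
port [ 0.5347 -0.0067  0.0406] [np.float64(0.00023672110437511742), np.float64(0.00023672110437511636)]
port [0.6101 0.0471 0.0396] [np.float64(0.0002557261917955559), np.float64(0.0002557261917955683)]
jar [ 0.7145 -0.0883  0.0716] [np.float64(0.0011006099469423663), np.float64(0.0011006099469423672)]
[[ 0.973   0.2307 -0.0003  0.1441]
 [ 0.2307 -0.973   0.0012 -0.6078]
 [-0.0001 -0.0013 -1.      0.2306]
 [ 0.      0.      0.      1.    ]] -76.65926701803507
```

View pics/a.png

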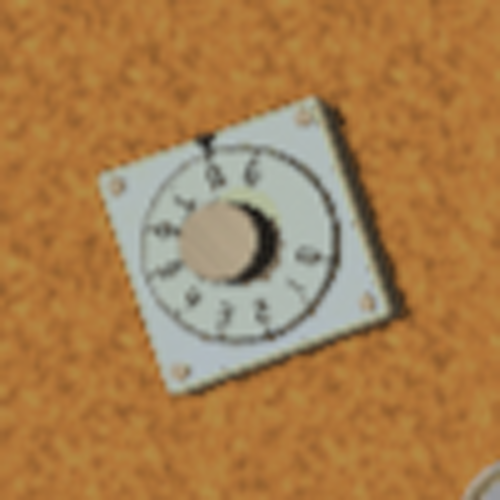

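The dial crop shows figure 8 at the index mark, with 9 clockwise of it and 7 to 0 running anticlockwise. So 8→3 is 150° clockwise. Next I'll check from above the lenses with the wrist camera.

```bash
cat > go.py <<'E'
import sys
from h import *
# go.py x y z [yawdeg of tool y | k]: prints shift in tool axes and rz
o=manip.get_obs();M=T(o);x,y,z=map(float,sys.argv[1:4])
d=M[:3,:3].T@(np.array([x,y,z])-M[:3,3])
th=yaw(o); rz=0
if len(sys.argv)>4: rz=-np.radians((float(sys.argv[4])-th+90)%180-90)
print("shift",d,"rz",round(rz,4),"rows",max(np.linalg.norm(d)/.06,abs(rz)/.185),"yaw",th,"J",o["joint_pos"],"t",o["clock"],"F",o["ft_force"],"pos",M[:3,3],"zaxis",M[:3,2])
E
python3 go.py 0.47 -0.28 0.25
```

```text
shift [ 0.3927 -0.2438 -0.0191] rz 0 rows 7.71065847863608 yaw -76.65926701803507 J [ 1.3154  0.3328 -0.0647  1.4609  0.0216  1.3499 -0.0885] t 0.1 F [ 0.9657 -0.7912 -0.0542] pos [ 0.1441 -0.6078  0.2306] zaxis [-0.0003  0.0012 -1.    ]
```

```bash
python3 jog.py '0 0 0 .05 -.03 -.02 1;0 0 0 .1 -.06 -.02 1;0 0 0 .15 -.09 -.02 1;0 0 0 .2 -.12 -.02 1;0 0 0 .25 -.15 -.02 1;0 0 0 .3 -.18 -.02 1;0 0 0 .35 -.21 -.02 1;0 0 0 .393 -.244 -.02 1;0 0 0 .393 -.244 -.02 1;0 0 0 .393 -.244 -.02 1;0 0 0 .393 -.244 -.02 1'
python3 - <<'E'
from h import *
im,cw=cam("wrist");cv2.imwrite("pics/w1.png",im);print(manip.get_obs()["joint_pos"])
np.save("w1.npy",cw[1])
E
```

```text
clock: 1.48
position: [0.4693, -0.2815, 0.2511]
ee_rot: [0.993, 0.115, -0.0, 0.0]
ft_force: [-0.7, 0.1, 0.1]
grip_width: 0.998
grasp_force: 0.0
[ 0.7989  0.1753 -0.3859  1.6226  0.0676  1.357  -0.9364]
```

View pics/w1.png

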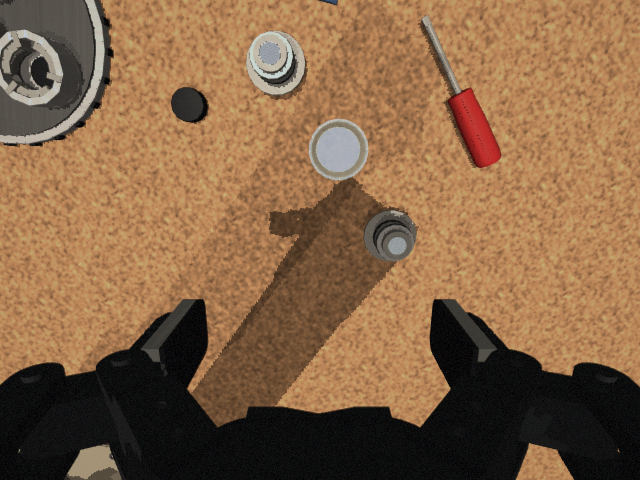

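Wrist view: lens tops at about (269,50) and (397,246), with the dish between them and the driver at right. Now over to the stop.

```bash
python3 go.py 0.42 0.30 0.23
```

```text
shift [ 0.0846 -0.5773  0.021 ] rz 0 rows 9.7315687859091 yaw -76.80175072069389 J [ 0.7989  0.1753 -0.3859  1.6226  0.0676  1.357  -0.9364] t 1.525 F [-0.525 -0.181  0.427] pos [ 0.4694 -0.2814  0.2512] zaxis [-0.0004 -0.0003 -1.    ]
```

```bash
python3 jog.py '0 0 0 .01 -.06 0 1;0 0 0 .02 -.12 0 1;0 0 0 .03 -.18 0 1;0 0 0 .035 -.24 0 1;0 0 0 .045 -.3 0 1;0 0 0 .055 -.36 0 1;0 0 0 .06 -.42 .01 1;0 0 0 .07 -.48 .02 1;0 0 0 .08 -.54 .02 1;0 0 0 .085 -.577 .02 1;0 0 0 .085 -.577 .02 1;0 0 0 .085 -.577 .02 1;0 0 0 .085 -.577 .02 1'
python3 - <<'E'
from h import *
im,cw=cam("wrist");cv2.imwrite("pics/w2.png",im);print(manip.get_obs()["joint_pos"],yaw(manip.get_obs()))
np.save("w2.npy",cw[1])
print(proj(cw,[.463,.3138,.0738]))
E
```

```text
clock: 3.15
position: [0.4207, 0.2994, 0.2313]
ee_rot: [0.993, 0.115, 0.0, 0.001]
ft_force: [1.0, -0.6, -0.1]
grip_width: 1.0
grasp_force: 0.0
[ 0.1605  0.2    -0.9629  1.7054  0.17    1.3245 -2.1752] -76.80478400631439
[312.7749 168.0613]
```

View pics/w2.png

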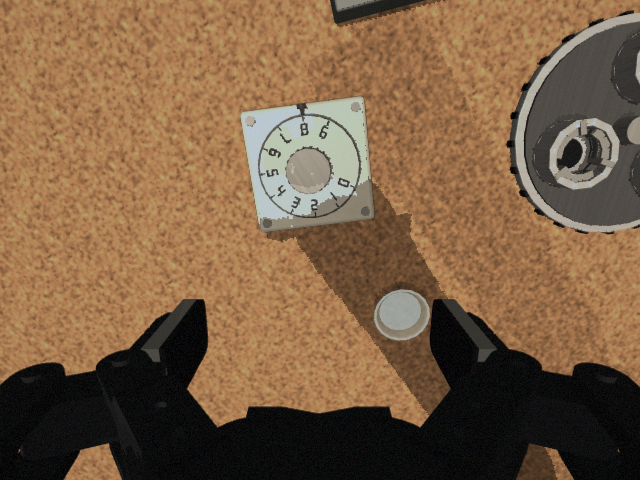

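Wrist view: sleeve top centre at about (309,170) and 8 under the mark at (303,107). The rest of the figures agree.

```bash
python3 - <<'E'
from h import *
t=static("top");w=(manip.calibration("wrist"),np.load("w2.npy"))
s=static("scene")
im=cv2.imread("pics/w2.png")
# dial circle: dark-ring contour -> ellipse
m=cv2.inRange(cv2.cvtColor(im,cv2.COLOR_BGR2GRAY),0,110)
hsv=cv2.cvtColor(im,cv2.COLOR_BGR2HSV)
blk=(hsv[...,1]<60).astype(np.uint8)*255
blk[:, :230]=0;blk[:,390:]=0;blk[:90]=0;blk[245:]=0
c=max(cv2.findContours(blk,cv2.RETR_EXTERNAL,cv2.CHAIN_APPROX_NONE)[0],key=cv2.contourArea)
r=cv2.minAreaRect(c);print(r)
print("block ctr z32",plane(w,r[0],.032))
print("sleeve wrist z74",plane(w,(309,170),.074),"top z74",plane(t,(174.5,267.5),.074))
print(tri([ray(t,(174.5,267.5)),ray(s,(486.5,230)),ray(w,(309,170))]))
E
```

```text
((308.7000427246094, 164.10000610351562), (122.91841125488281, 124.6549072265625), 82.87498474121094)
block ctr z32 [0.4624 0.3179 0.032 ]
sleeve wrist z74 [0.4609 0.3164 0.074 ] top z74 [0.463  0.3135 0.074 ]
(array([0.4617, 0.315 , 0.0711]), [np.float64(0.0015546390052859585), np.float64(0.0007364707885903352), np.float64(0.0017099583635437003)])
```

```bash
python3 jog.py '0 0 -.185 0 0 0 1;0 0 -.37 0 0 0 1;0 0 -.55 0 0 0 1;0 0 -.73 0 0 0 1;0 0 -.92 0 0 0 1;0 0 -1.1 0 0 0 1;0 0 -1.28 0 0 0 1;0 0 -1.46 0 0 0 1;0 0 -1.65 0 0 0 1;0 0 -1.83 0 0 0 1;0 0 -2.01 0 0 0 1;0 0 -2.2 0 0 0 1;0 0 -2.38 0 0 0 1;0 0 -2.56 0 0 0 1;0 0 -2.7 0 0 0 1;0 0 -2.8 0 0 0 1;0 0 -2.8 0 0 0 1;0 0 -2.8 0 0 0 1'; python3 go.py 0.462 0.316 0.05
```

```text
clock: 5.45
position: [0.4201, 0.3005, 0.2313]
ee_rot: [0.056, 0.998, -0.0, 0.0]
ft_force: [1.1, 1.2, -0.1]
grip_width: 1.0
grasp_force: 0.0
shift [-0.0398  0.0202  0.1813] rz 0 rows 3.1111833139133864 yaw 83.58766023159998 J [ 0.4557  0.4095 -1.4154  1.696   0.4115  1.3945  0.4364] t 5.45 F [ 1.0508  1.2039 -0.1281] pos [0.4201 0.3005 0.2313] zaxis [ 0.0003 -0.0005 -1.    ]
```

```bash
python3 jog.py '0 0 0 -.04 .02 .03 1;0 0 0 -.04 .02 .085 1;0 0 0 -.04 .02 .14 1;0 0 0 -.04 .02 .185 1;0 0 0 -.04 .02 .185 1;0 0 0 -.04 .02 .185 0;0 0 0 -.04 .02 .185 0;0 0 0 -.04 .02 .185 0;0 0 0 -.04 .02 .185 0;0 0 0 -.04 .02 .185 0;0 0 0 -.04 .02 .185 0;0 0 0 -.04 .02 .185 0' 40;  python3 go.py 0.462 0.316 0.045
```

```text
clock: 6.95
position: [0.4627, 0.317, 0.0479]
ee_rot: [0.055, 0.999, 0.0, 0.001]
ft_force: [-0.2, -1.9, 8.0]
grip_width: 0.41
grasp_force: 39.0
shift [ 0.0006 -0.001   0.0029] rz 0 rows 0.052073561938411894 yaw 83.73844108842817 J [ 0.2028  0.6701 -1.1388  1.7832  0.6722  1.1365  0.3034] t 6.95 F [-0.2426 -1.9053  7.9923] pos [0.4627 0.317  0.0479] zaxis [ 0.0021  0.0007 -1.    ]
```

```bash
python3 jog.py '0 0 .18 0 0 -.001 0;0 0 .36 0 0 -.001 0;0 0 .54 0 0 -.001 0;0 0 .72 0 0 -.001 0;0 0 .9 0 0 -.001 0;0 0 1.08 0 0 -.001 0;0 0 1.26 0 0 -.001 0;0 0 1.44 0 0 -.001 0;0 0 1.62 0 0 -.001 0;0 0 1.8 0 0 -.001 0;0 0 1.98 0 0 -.001 0;0 0 2.16 0 0 -.001 0;0 0 2.34 0 0 -.001 0;0 0 2.5 0 0 -.001 0;0 0 2.63 0 0 -.001 0;0 0 2.63 0 0 -.001 0;0 0 2.63 0 0 -.001 0;0 0 2.63 0 0 -.001 0';  python3 go.py 0.462 0.316 0.045
```

```text
clock: 9.2
position: [0.4585, 0.3164, 0.0478]
ee_rot: [0.98, 0.201, -0.003, 0.001]
ft_force: [-16.7, -7.3, 15.3]
grip_width: 0.405
grasp_force: 42.4
shift [0.0031 0.0017 0.0028] rz 0 rows 0.07489144756822114 yaw -66.82400971027408 J [-0.1514  0.4453 -0.6409  1.8021  0.3092  1.002  -2.082 ] t 9.2 F [-16.7247  -7.2825  15.3091] pos [0.4585 0.3164 0.0478] zaxis [-0.0048 -0.0028 -1.    ]
```

```bash
python3 jog.py '0 0 0 0 0 0 1;0 0 0 0 0 0 1;0 0 0 0 0 0 1;0 0 0 0 0 0 1;0 0 0 0 0 -.06 1;0 0 0 -.01 0 -.12 1;0 0 0 -.04 0 -.16 1;0 0 0 -.05 0 -.18 1;0 0 0 -.05 0 -.18 1;0 0 0 -.05 0 -.18 1;0 0 0 -.05 0 -.18 1';  python3 - <<'E'
from h import *
im,cw=cam("wrist");p=proj(cw,[.462,.316,.06]).astype(int);print(p,manip.get_obs()["joint_pos"])
np.save("w3.npy",cw[1]);cv2.imwrite("pics/w3f.png",im)
cv2.imwrite("pics/w3.png",cv2.resize(im[max(0,p[1]-90):p[1]+90,p[0]-90:p[0]+90],None,fx=2.5,fy=2.5))
E
```

```text
clock: 10.58
position: [0.4158, 0.2967, 0.226]
ee_rot: [0.98, 0.2, -0.001, 0.0]
ft_force: [-0.5, -0.0, 0.2]
grip_width: 1.002
grasp_force: 0.0
[319 159] [-0.0423  0.1444 -0.7198  1.733   0.0977  1.3026 -1.951 ]
```

View pics/w3.png

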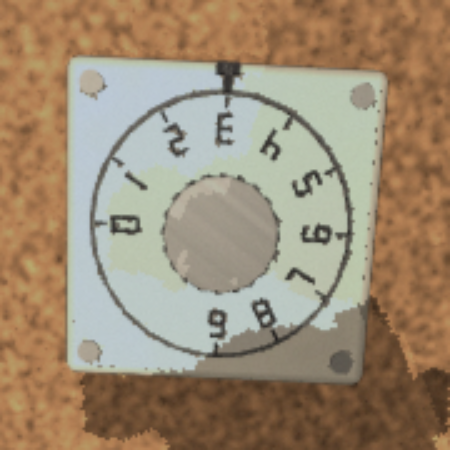

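Figure 3 is exactly at the index mark (crop 227,75). Now I'll measure the turret.

```bash
python3 go.py 0.48 0.03 0.23
```

```text
shift [-0.0455  0.2706 -0.0038] rz 0 rows 4.573580212291325 yaw -66.92131123035783 J [-0.0423  0.1444 -0.7198  1.733   0.0977  1.3026 -1.951 ] t 10.625 F [-0.6727  0.4587  0.3998] pos [0.4158 0.2968 0.2262] zaxis [-0.0018 -0.0005 -1.    ]
```

```bash
python3 jog.py '0 0 .17 -.01 .06 0 1;0 0 .3 -.02 .12 0 1;0 0 .4 -.03 .18 0 1;0 0 .4 -.04 .24 0 1;0 0 .4 -.045 .27 0 1;0 0 .4 -.045 .27 0 1;0 0 .4 -.045 .27 0 1;0 0 .4 -.045 .27 0 1';  python3 - <<'E'
from h import *
im,cw=cam("wrist");print(manip.get_obs()["joint_pos"])
np.save("w4.npy",cw[1]);cv2.imwrite("pics/w4.png",im)
for P in [[.558,.042,.035],[.5274,.087,.042],[.535,-.006,.042],[.61,.047,.042]]:print(proj(cw,P))
E
```

```text
clock: 11.62
position: [0.4801, 0.0322, 0.2271]
ee_rot: [1.0, 0.002, -0.0, -0.0]
ft_force: [-0.6, 0.2, -0.7]
grip_width: 0.999
grasp_force: 0.0
[ 0.2818  0.043  -0.4514  1.8126  0.0194  1.2905 -1.7406]
[307.3919 124.9762]
[254.6398 161.7674]
[363.6035 153.3529]
[300.7955  56.37  ]
```

View pics/w4.png

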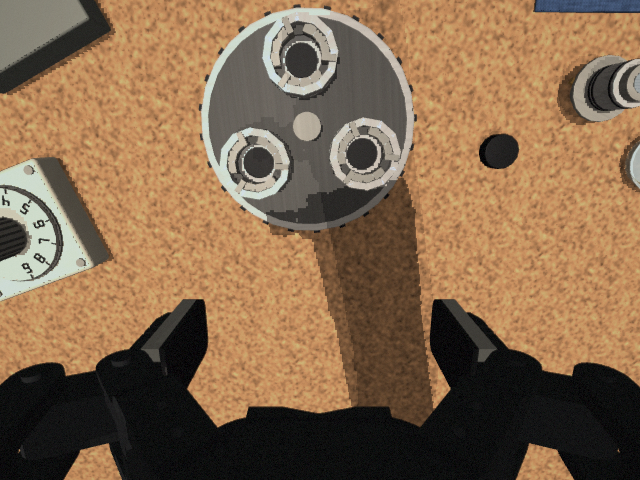

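Wrist view: collars at about (301,56), (255,163) and (366,154), hub at (307,126). I'll fit the collar outlines next.

```bash
cat > ports.py <<'E'
from h import *
from scipy.optimize import least_squares
def collars(im,cw,guess):
    hsv=cv2.cvtColor(im,cv2.COLOR_BGR2HSV);out=[]
    for P in guess:
        # bright rim pixels unprojected to the rim plane, robust circle of the outermost bright edge
        p=proj(cw,P);rp=np.linalg.norm(proj(cw,P+[0,.03,0])-p);pts=[]
        g=cv2.GaussianBlur(cv2.cvtColor(im,cv2.COLOR_BGR2GRAY),(3,3),0).astype(float)
        for a in np.radians(range(0,360,6)):
            r=np.arange(.024,.037,.0005);uv=np.array([proj(cw,P+[x*np.cos(a),x*np.sin(a),0]) for x in r]).astype(np.float32)
            v=cv2.remap(g.astype(np.float32),uv[:,0].reshape(1,-1),uv[:,1].reshape(1,-1),cv2.INTER_LINEAR)[0]
            d=v[4:]-v[:-4];i=d.argmin()
            if d[i]<-25: pts.append(P[:2]+(r[i+2])*np.array([np.cos(a),np.sin(a)]))
        pts=np.array(pts)
        f=least_squares(lambda q:np.hypot(*(pts-q[:2]).T)-q[2],[*P[:2],.03],loss="soft_l1",f_scale=.0007)
        out.append(f.x);print(len(pts),f.x)
    return np.array(out)
def rigid(c):
    f=least_squares(lambda q:np.ravel([[q[0]+.055*np.cos(q[2]+k*2.0944),q[1]+.055*np.sin(q[2]+k*2.0944)] for k in range(3)]-c[:,:2]),[.558,.042,np.arctan2(c[0,1]-.042,c[0,0]-.558)])
    print("rigid",f.x,np.degrees(f.x[2]),"res",f.fun)
    return f.x
E
python3 - <<'E'
from ports import *
g=np.array([[.611,.047,.042],[.527,.087,.042],[.534,-.007,.042]])
w=(manip.calibration("wrist"),np.load("w4.npy"))
for k in range(2): 
    c=collars(cv2.imread("pics/w4.png"),w,g); q=rigid(c); g=np.c_[c[:,:2],[.042]*3]
print("top")
g2=g
c=collars(cv2.imread("pics/top0.png"),static("top"),g2);q=rigid(c)
# height check: tri of rim centres, wrist vs top
for a,b in zip(g,c):
    print(tri([ray(w,proj(w,a)),ray(static("top"),proj(static("top"),[b[0],b[1],.042]))]))
E
```

```text
59 [0.6124 0.0479 0.0301]
57 [0.5252 0.088  0.03  ]
60 [ 0.534  -0.0073  0.03  ]
rigid [0.5572 0.0429 0.0909] 5.210329058578023 res [-0.0004 -0.      0.0002 -0.0002  0.0002  0.0002]
60 [0.6126 0.048  0.0302]
60 [0.5251 0.0882 0.0301]
60 [ 0.534  -0.0072  0.0299]
rigid [0.5572 0.043  0.0915] 5.243886924396993 res [-0.0006  0.      0.0004 -0.0003  0.0002  0.0003]
top
45 [0.6142 0.0476 0.0299]
57 [0.5281 0.0876 0.0299]
57 [ 0.5364 -0.0071  0.0298]
rigid [0.5596 0.0427 0.0887] 5.084356631666155 res [ 0.0001 -0.     -0.0001  0.0001 -0.     -0.0001]
(array([0.6207, 0.0495, 0.002 ]), [np.float64(0.0003185748014219758), np.float64(0.0003185748014219209)])
(array([0.5264, 0.086 , 0.0575]), [np.float64(0.0005139455252685574), np.float64(0.0005139455252686129)])
(array([ 0.5349, -0.0065,  0.0528]), [np.float64(0.0007621181050382766), np.float64(0.0007621181050381796)])
```

```bash
python3 jog.py '0 0 0 .01 .06 0 1;0 0 0 .02 .12 0 1;0 0 0 .03 .18 0 1;0 0 0 .04 .24 0 1;0 0 0 .045 .25 0 1;0 0 0 .045 .25 0 1;0 0 0 .045 .25 0 1;0 0 0 .045 .25 0 1';  cat > lens.py <<'E'
import sys
from h import *
def look(g,save):
    im,cw=cam("wrist");cv2.imwrite(save,im);tp,tw=cam("top")
    g=np.array(g,float)
    def flange(im,cw,P,h=.025,R0=.027):
        gr=cv2.GaussianBlur(im,(3,3),0).astype(np.float32)
        bg=None
        for _ in range(4):
            pts=[]
            for a in np.radians(range(0,360,6)):
                r=np.arange(.020,.038,.0005);uv=np.array([proj(cw,[P[0]+x*np.cos(a),P[1]+x*np.sin(a),h]) for x in r]).astype(np.float32)
                v=cv2.remap(gr,uv[:,0].reshape(1,-1),uv[:,1].reshape(1,-1),cv2.INTER_LINEAR)[0]
                s=v.max(1)-v.min(1); s=s/(v.max(1)+1)      # saturation: bench is orange, lens grey
                d=s[4:]-s[:-4];i=d.argmax()
                if d[i]>.2: pts.append(P[:2]+r[i+2]*np.array([np.cos(a),np.sin(a)]))
            pts=np.array(pts)
            A=np.median(np.hypot(*(pts-P[:2]).T))
            from scipy.optimize import least_squares
            f=least_squares(lambda q:np.hypot(*(pts-q[:2]).T)-q[2],[*P[:2],R0],loss="soft_l1",f_scale=.0005)
            P=f.x[:2]
        return f.x,len(pts),np.median(abs(f.fun))
    print("wrist flange",flange(im,cw,g[:2]));print("top flange",flange(tp,static("top"),g[:2]))
    return im,cw
if __name__=="__main__":
    look([float(sys.argv[1]),float(sys.argv[2])],sys.argv[3]); o=manip.get_obs();print(o["joint_pos"],o["position"],yaw(o))
E
python3 lens.py .589 -.212 pics/w5.png
```

```text
clock: 12.68
position: [0.5262, -0.2174, 0.2276]
ee_rot: [1.0, 0.003, 0.0, -0.0]
ft_force: [0.8, -0.0, 0.3]
grip_width: 1.001
grasp_force: 0.0
wrist flange (array([ 0.5894, -0.2131,  0.0266]), 60, np.float64(5.90062488863112e-05))
top flange (array([ 0.5649, -0.2111,  0.0236]), 18, np.float64(0.0017859564111171178))
[ 0.5165  0.2238 -0.2374  1.6085  0.054   1.3152 -1.2955] [ 0.5261 -0.218   0.2276] -89.75707580022237
```

View pics/w5.png

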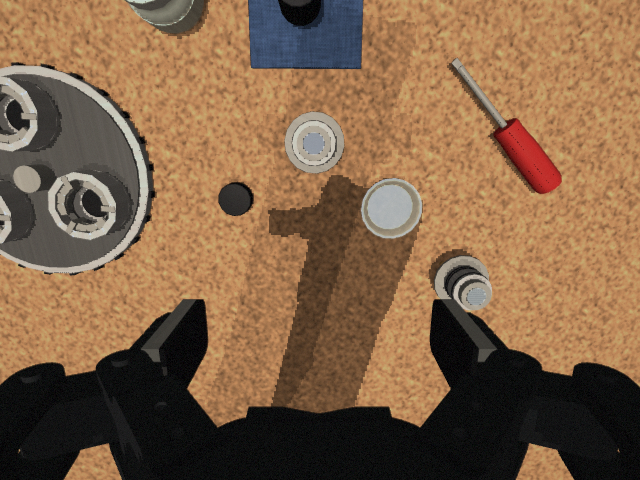

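Lens 1 is at (314,143) with a clean flange fit, r = 26.6 mm. Lens 2's top is at (477,297). Next, a height check across the two wrist views and the shift to lens 1.

```bash
python3 - <<'E'
from h import *
w1=(manip.calibration("wrist"),np.load("w1.npy"));o=manip.get_obs()
w5=(manip.calibration("wrist"),T(o)@manip.calibration("wrist")["tool_from_camera"])
print(tri([ray(w1,(269,50)),ray(w5,(314,143))]),tri([ray(w1,(397,246)),ray(w5,(477,297))]))
E
python3 go.py .5894 -.2131 .029
```

```text
(array([ 0.5896, -0.2142,  0.0759]), [np.float64(0.000200064374113576), np.float64(0.00020006437411347944)]) (array([ 0.4588, -0.3581,  0.0643]), [np.float64(0.00034516490315610965), np.float64(0.00034516490315621097)])
shift [ 0.0632 -0.0047  0.1986] rz 0 rows 3.4749457296614605 yaw -89.75707580022237 J [ 0.5165  0.2238 -0.2374  1.6085  0.054   1.3152 -1.2955] t 12.775 F [0.4245 0.3622 0.3065] pos [ 0.5261 -0.218   0.2276] zaxis [ 0.0004 -0.0002 -1.    ]
```

```bash
python3 jog.py '0 0 0 .04 -.003 .03 1;0 0 0 .063 -.0047 .08 1;0 0 0 .063 -.0047 .135 1;0 0 0 .063 -.0047 .18 1;0 0 0 .063 -.0047 .197 1;0 0 0 .063 -.0047 .197 1;0 0 0 .063 -.0047 .197 0;0 0 0 .063 -.0047 .197 0;0 0 0 .063 -.0047 .197 0;0 0 0 .063 -.0047 .197 0;0 0 0 .063 -.0047 .197 0;0 0 0 .063 -.0047 .197 0;0 0 0 .063 -.0047 .197 0' 30; python3 go.py .534 -.0071 .09
```

```text
clock: 14.4
position: [0.5898, -0.2143, 0.0316]
ee_rot: [1.0, 0.001, 0.001, 0.0]
ft_force: [-1.8, 0.5, 6.3]
grip_width: 0.416
grasp_force: 30.2
shift [-0.0551 -0.2073 -0.0587] rz 0 rows 3.70665353478209 yaw -89.83744219528184 J [ 0.4539  0.5242 -0.229   1.6439  0.1368  0.9872 -1.3887] t 14.4 F [-1.8271  0.4944  6.3221] pos [ 0.5898 -0.2143  0.0316] zaxis [ 0.0018 -0.0007 -1.    ]
```

```bash
python3 jog.py '0 0 0 0 0 -.05 0;0 0 0 0 0 -.09 0;0 0 0 -.015 -.05 -.09 0;0 0 0 -.03 -.1 -.09 0;0 0 0 -.045 -.15 -.09 0;0 0 0 -.055 -.2 -.09 0;0 0 0 -.055 -.207 -.09 0;0 0 0 -.055 -.207 -.09 0;0 0 0 -.055 -.207 -.09 0;0 0 0 -.055 -.207 -.09 0'; python3 go.py .534 -.0071 .0656
python3 - <<'E'
from h import *
im,cw=cam("wrist");cv2.imwrite("pics/w6.png",im);np.save("w6.npy",cw[1])
E
```

```text
clock: 15.65
position: [0.5335, -0.0086, 0.1201]
ee_rot: [1.0, 0.0, -0.0, 0.0]
ft_force: [1.1, -0.7, -1.9]
grip_width: 0.414
grasp_force: 31.2
shift [ 0.0006 -0.0015  0.0545] rz 0 rows 0.9090478695812823 yaw -89.9547907562154 J [ 0.2474  0.2491 -0.3586  1.8221  0.0982  1.0879 -1.7167] t 15.65 F [ 1.1011 -0.6554 -1.8817] pos [ 0.5335 -0.0086  0.1201] zaxis [-0.0003 -0.0003 -1.    ]
```

View pics/w6.png

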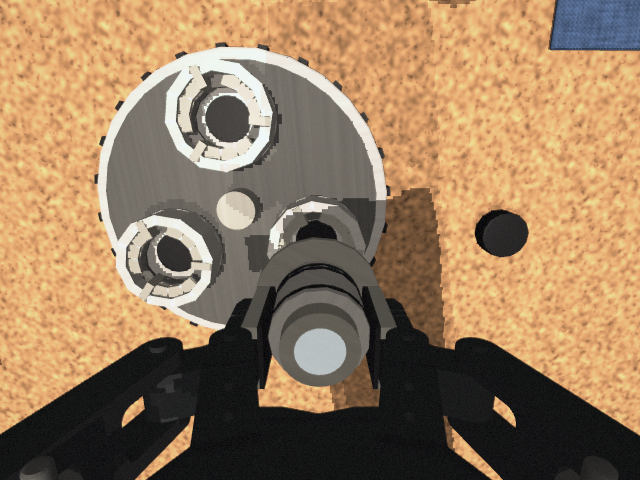

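Lens 1 is held upright with its top glass at (320,352). Ports 1 and 2 are in clear view at about (218,115) and (165,258), so I'll re-fit from here.

```bash
python3 - <<'E'
from ports import *
w=(manip.calibration("wrist"),np.load("w6.npy"));im=cv2.imread("pics/w6.png")
g=np.array([[.612,.048,.042],[.525,.0878,.042]])
for k in range(2):
    c=collars(im,w,g);g=np.c_[c[:,:2],[.042]*2]
f=least_squares(lambda q:np.ravel([[q[0]+.055*np.cos(q[2]+k*2.0944),q[1]+.055*np.sin(q[2]+k*2.0944)] for k in range(2)]-c[:,:2]),[.558,.042,.09]);q=f.x
print(q,f.fun,"port3",q[0]+.055*np.cos(q[2]+4.18879),q[1]+.055*np.sin(q[2]+4.18879))
E
```

```text
60 [0.6124 0.0478 0.03  ]
60 [0.526  0.0874 0.0297]
60 [0.6123 0.0478 0.0299]
60 [0.5259 0.0874 0.0298]
[0.5577 0.0426 0.0934] [ 0.0001 -0.0001 -0.0001  0.0001] port3 0.5347149816641543 -0.007392809163351846
```

```bash
python3 jog.py '0 0 0 .0011 -.0013 0 0;0 0 0 .0011 -.0013 .03 0;0 0 0 .0011 -.0013 .04 0;0 0 0 .0011 -.0013 .046 0;0 0 0 .0011 -.0013 .049 0;0 0 0 .0011 -.0013 .051 0;0 0 0 .0011 -.0013 .051 0'; python3 go.py .5346 -.0073 .0656
```

```text
clock: 16.58
position: [0.5347, -0.006, 0.0696]
ee_rot: [1.0, 0.001, 0.0, 0.0]
ft_force: [-0.1, -1.0, -2.5]
grip_width: 0.409
grasp_force: 31.1
shift [-0.0001  0.0013  0.004 ] rz 0 rows 0.06996650295240353 yaw -89.83844169339928 J [ 0.2341  0.3127 -0.3534  1.8632  0.1281  0.9872 -1.7422] t 16.575 F [-0.0795 -1.0094 -2.4569] pos [ 0.5347 -0.006   0.0696] zaxis [ 0.0004 -0.0001 -1.    ]
```

```bash
python3 jog.py '0 0 0 0 .0008 .001 0;0 0 0 0 .001 .002 0;0 0 0 0 .001 .003 0;0 0 0 0 .001 .004 0;0 0 0 0 .001 .005 0;0 0 0 0 .001 .006 0;0 0 0 0 .001 .006 0'; python3 go.py .5346 -.0073 .0656
```

```text
clock: 17.45
position: [0.5356, -0.0069, 0.0651]
ee_rot: [1.0, 0.001, 0.001, 0.0]
ft_force: [-4.4, 1.0, 13.8]
grip_width: 0.413
grasp_force: 32.0
shift [-0.001   0.0004 -0.0005] rz 0 rows 0.020680200979190867 yaw -89.8364949227831 J [ 0.234   0.3192 -0.352   1.8658  0.1317  0.9765 -1.7433] t 17.45 F [-4.4216  1.0255 13.7709] pos [ 0.5356 -0.0069  0.0651] zaxis [ 0.0025 -0.0004 -1.    ]
```

```bash
sed -i 's/"pos",M/"torque",o["torque"],"pos",M/' go.py; python3 jog.py '0 0 -.17 0 0 -.0003 0;0 0 -.34 0 0 -.0003 0;0 0 -.51 0 0 -.0003 0;0 0 -.68 0 0 -.0003 0;0 0 -.85 0 0 -.0003 0;0 0 -1.02 0 0 -.0003 0;0 0 -1.02 0 0 -.0003 0'; python3 go.py .5346 -.0073 .0656
```

```text
clock: 18.32
position: [0.5347, -0.0071, 0.0637]
ee_rot: [0.872, 0.489, 0.0, 0.0]
ft_force: [1.1, -1.9, -1.9]
grip_width: 0.413
grasp_force: 30.7
shift [-0.0003  0.     -0.0019] rz 0 rows 0.03158618394755925 yaw -31.468038006461434 J [ 0.37    0.3438 -0.51    1.8602  0.1985  0.9871 -0.7743] t 18.325 F [ 1.0878 -1.8837 -1.8866] torque [-0.078  -0.29    0.0287] pos [ 0.5347 -0.0071  0.0637] zaxis [ 0.0006  0.0001 -1.    ]
```

```bash
python3 jog.py '0 0 0 0 0 .0015 0;0 0 0 0 0 .003 0;0 0 0 0 0 .0045 0;0 0 0 0 0 .006 0;0 0 0 0 0 .007 0;0 0 0 0 0 .007 0'; python3 go.py .5346 -.0073 .0576
```

```text
clock: 19.08
position: [0.5343, -0.0067, 0.0572]
ee_rot: [0.872, 0.489, -0.0, -0.0]
ft_force: [-4.7, 0.0, 9.7]
grip_width: 0.412
grasp_force: 31.8
shift [-0.0004  0.0006 -0.0004] rz 0 rows 0.013707946664863557 yaw -31.405831340015567 J [ 0.3664  0.3526 -0.5076  1.8652  0.2043  0.9757 -0.7785] t 19.075 F [-4.7092  0.0392  9.6846] torque [-0.0593  1.0379 -0.0715] pos [ 0.5343 -0.0067  0.0572] zaxis [-0.0005 -0.0002 -1.    ]
```

```bash
python3 jog.py '0 0 .17 0 0 0 0;0 0 .34 0 0 .0006 0;0 0 .51 0 0 .0012 0;0 0 .68 0 0 .0018 0;0 0 .68 0 0 .0018 0'; python3 go.py .5346 -.0073 .0526;  python3 jog.py '0 0 .17 0 0 .0007 0;0 0 .34 0 0 .0014 0;0 0 .51 0 0 .0021 0;0 0 .68 0 0 .0028 0;0 0 .75 0 0 .0032 0;0 0 .75 0 0 .0032 0'; python3 go.py .5346 -.0073 .0526
```

```text
clock: 19.7
position: [0.5344, -0.0069, 0.0548]
ee_rot: [0.985, 0.171, -0.0, 0.0]
ft_force: [-0.7, -0.9, 0.8]
grip_width: 0.409
grasp_force: 30.8
shift [0.0001 0.0004 0.0022] rz 0 rows 0.03698624704140248 yaw -70.30044803370292 J [ 0.2714  0.3386 -0.396   1.8718  0.1573  0.9618 -1.4217] t 19.7 F [-0.6548 -0.8687  0.8376] torque [-0.1957  0.0943  0.009 ] pos [ 0.5344 -0.0069  0.0548] zaxis [-0.0002 -0.0004 -1.    ]
clock: 20.45
position: [0.5351, -0.007, 0.0524]
ee_rot: [0.98, -0.2, 0.001, 0.0]
ft_force: [-0.6, -0.5, 6.3]
grip_width: 0.412
grasp_force: 31.1
shift [-0.0004  0.0005 -0.0002] rz 0 rows 0.010406293085637877 yaw -113.09167749123246 J [ 0.1696  0.3284 -0.2782  1.8782  0.1101  0.9484 -2.1325] t 20.45 F [-0.6404 -0.5417  6.2914] torque [-0.3881  0.2822  0.24  ] pos [ 0.5351 -0.007   0.0524] zaxis [ 0.0013 -0.0006 -1.    ]
```

```bash
python3 jog.py '0 0 .06 0 0 .0005 0;0 0 .1 0 0 .0005 0;0 0 .1 0 0 .0005 0'; python3 go.py .5346 -.0073 .0526
```

```text
clock: 20.82
position: [0.5349, -0.0069, 0.052]
ee_rot: [0.969, -0.248, 0.0, 0.0]
ft_force: [-3.3, -0.8, 8.4]
grip_width: 0.407
grasp_force: 31.1
shift [-0.      0.0005 -0.0006] rz 0 rows 0.013113119769869265 yaw -118.7720062018618 J [ 0.1563  0.3274 -0.2631  1.8795  0.104   0.9471 -2.2272] t 20.825 F [-3.2919 -0.7792  8.3819] torque [-0.2643  0.69    0.3921] pos [ 0.5349 -0.0069  0.052 ] zaxis [ 0.0008 -0.0005 -1.    ]
```

```bash
python3 jog.py '0 0 0 0 0 0 .8;0 0 0 0 0 0 .8;0 0 0 0 0 0 .8;0 0 0 0 0 -.06 .8;0 0 0 0 0 -.12 .8;0 0 -.17 0 0 -.17 1;0 0 -.34 0 0 -.175 1;0 0 -.5 0 0 -.175 1;0 0 -.5 0 0 -.175 1;0 0 -.5 0 0 -.175 1'; python3 go.py .42 -.345 .228
```

```text
clock: 22.08
position: [0.5344, -0.007, 0.2258]
ee_rot: [1.0, -0.005, -0.0, 0.0]
ft_force: [-0.1, 0.6, 0.5]
grip_width: 1.002
grasp_force: 0.0
shift [-0.1108  0.3392 -0.0021] rz 0 rows 5.9470722098971756 yaw -90.60512576524923 J [ 0.21    0.1546 -0.3116  1.6953  0.049   1.2998 -1.6927] t 22.075 F [-0.0855  0.5645  0.4685] torque [-0.0142 -0.0531 -0.0051] pos [ 0.5344 -0.007   0.2258] zaxis [-0.0005 -0.     -1.    ]
```

```bash
python3 jog.py '0 0 0 -.02 .055 0 1;0 0 0 -.04 .11 0 1;0 0 0 -.06 .165 0 1;0 0 0 -.08 .22 0 1;0 0 0 -.1 .275 0 1;0 0 0 -.11 .33 0 1;0 0 0 -.11 .339 0 1;0 0 0 -.11 .339 0 1;0 0 0 -.11 .339 0 1;0 0 0 -.11 .339 0 1'; python3 lens.py .459 -.358 pics/w7.png
```

```text
clock: 23.32
position: [0.4227, -0.3439, 0.2262]
ee_rot: [1.0, -0.003, 0.0, -0.0]
ft_force: [0.3, -0.6, -0.7]
grip_width: 1.003
grasp_force: 0.0
wrist flange (array([ 0.4581, -0.3587,  0.0265]), 60, np.float64(2.079338699895357e-05))Traceback (most recent call last):
  File "lens.py", line 26, in <module>
    look([float(sys.argv[1]),float(sys.argv[2])],sys.argv[3]); o=manip.get_obs();print(o["joint_pos"],o["position"],yaw(o))
    ~~~~^^^^^^^^^^^^^^^^^^^^^^^^^^^^^^^^^^^^^^^^^^^^^^^^^^^^^
  File "lens.py", line 23, in look
    print("wrist flange",flange(im,cw,g[:2]));print("top flange",flange(tp,static("top"),g[:2]))
                                                                 ~~~~~~^^^^^^^^^^^^^^^^^^^^^^^^
  File "lens.py", line 18, in flange
    A=np.median(np.hypot(*(pts-P[:2]).T))
                           ~~~^~~~~~
ValueError: operands could not be broadcast together with shapes (0,) (2,)
```

View pics/w7.png

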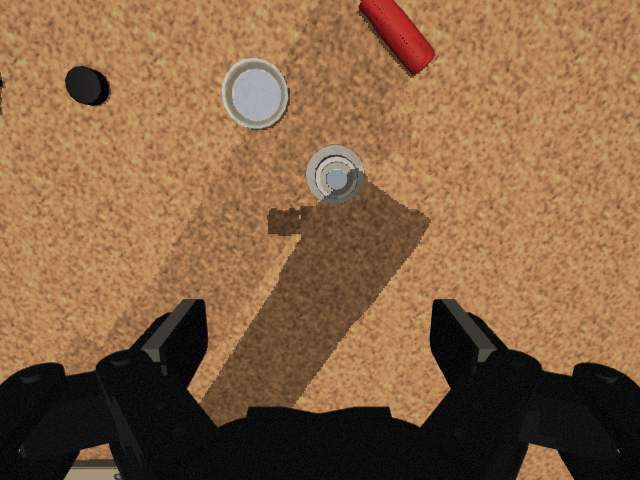

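Lens 2 stands at (336,178), unmoved, with a clean 60-point flange fit.

```bash
python3 go.py .4581 -.3587 .0300
```

```text
shift [0.0357 0.0141 0.1963] rz 0 rows 3.333248636659688 yaw -90.34546937946821 J [ 0.6106  0.1595 -0.0116  1.6834  0.0018  1.2985 -0.9783] t 23.425 F [ 0.1086  0.197  -0.4085] torque [-0.0156  0.025   0.0414] pos [ 0.4224 -0.3444  0.2263] zaxis [ 0.0002 -0.0001 -1.    ]
```

```bash
python3 jog.py '0 0 0 .03 .014 .03 1;0 0 0 .0355 .014 .08 1;0 0 0 .0355 .014 .135 1;0 0 0 .0355 .014 .18 1;0 0 0 .0355 .014 .1955 1;0 0 0 .0355 .014 .1955 1;0 0 0 .0355 .014 .1955 0;0 0 0 .0355 .014 .1955 0;0 0 0 .0355 .014 .1955 0;0 0 0 .0355 .014 .1955 0;0 0 0 .0355 .014 .1955 0;0 0 0 .0355 .014 .1955 0;0 0 0 .0355 .014 .1955 0' 30; python3 go.py .6122 .0479 .12
```

```text
clock: 25.05
position: [0.4581, -0.3598, 0.0318]
ee_rot: [1.0, -0.004, 0.001, 0.0]
ft_force: [-1.4, 1.2, 5.5]
grip_width: 0.407
grasp_force: 29.4
shift [ 0.1513 -0.4087 -0.0884] rz 0 rows 7.411630714676082 yaw -90.40950426392057 J [ 0.6023  0.4284 -0.0181  1.7789  0.0094  0.9327 -0.9977] t 25.05 F [-1.4114  1.1753  5.5356] torque [ 0.1794  0.2013 -0.0321] pos [ 0.4581 -0.3598  0.0318] zaxis [ 0.0015 -0.001  -1.    ]
```

```bash
python3 jog.py '0 0 0 0 0 -.05 0;0 0 0 0 0 -.11 0;0 0 0 .02 -.05 -.13 0;0 0 0 .04 -.105 -.13 0;0 0 0 .06 -.16 -.13 0;0 0 0 .08 -.215 -.13 0;0 0 0 .1 -.27 -.13 0;0 0 0 .12 -.325 -.13 0;0 0 0 .14 -.38 -.13 0;0 0 0 .1515 -.4085 -.13 0;0 0 0 .1515 -.4085 -.11 0;0 0 0 .1515 -.4085 -.09 0;0 0 0 .1515 -.4085 -.09 0;0 0 0 .1515 -.4085 -.09 0'; python3 go.py .6122 .0479 .0698
```

```text
clock: 26.8
position: [0.6121, 0.0474, 0.1211]
ee_rot: [1.0, -0.004, 0.0, 0.0]
ft_force: [-0.0, -0.9, -1.4]
grip_width: 0.407
grasp_force: 30.9
shift [ 0.0001 -0.0005  0.0513] rz 0 rows 0.855231051157332 yaw -90.46646636696182 J [ 0.0512  0.4016 -0.2552  1.6138  0.1091  1.1397 -1.8091] t 26.8 F [-0.0466 -0.866  -1.3992] torque [-0.028  -0.0267  0.0161] pos [0.6121 0.0474 0.1211] zaxis [ 0.0005 -0.0002 -1.    ]
```

```bash
python3 jog.py '0 0 0 0 -.0005 .02 0;0 0 0 0 -.0005 .04 0;0 0 0 0 -.0005 .045 0;0 0 0 0 -.0005 .048 0;0 0 0 0 -.0005 .05 0;0 0 0 0 -.0005 .052 0;0 0 0 0 -.0005 .052 0'; python3 go.py .6122 .0479 .0655
```

```text
clock: 27.68
position: [0.612, 0.0485, 0.0687]
ee_rot: [1.0, -0.004, 0.0, 0.0]
ft_force: [-0.3, -1.0, -2.0]
grip_width: 0.407
grasp_force: 30.9
shift [0.0002 0.0006 0.0032] rz 0 rows 0.05445996272592108 yaw -90.41229164243897 J [ 0.0449  0.4567 -0.25    1.6569  0.1267  1.0436 -1.8224] t 27.675 F [-0.2917 -0.9565 -1.9842] torque [ 0.012   0.0015 -0.0233] pos [0.612  0.0485 0.0687] zaxis [ 0.0002 -0.0001 -1.    ]
```

```bash
python3 jog.py '0 0 0 0 .0005 .001 0;0 0 0 0 .0005 .002 0;0 0 0 0 .0005 .003 0;0 0 0 0 .0005 .004 0;0 0 0 0 .0005 .0047 0;0 0 0 0 .0005 .0047 0'; python3 go.py .6122 .0479 .0655
```

```text
clock: 28.42
position: [0.6131, 0.0481, 0.0656]
ee_rot: [1.0, -0.004, 0.001, -0.0]
ft_force: [-1.9, -0.9, 9.5]
grip_width: 0.407
grasp_force: 31.9
shift [-0.0009  0.0002  0.0001] rz 0 rows 0.015315280407158344 yaw -90.4126157318977 J [ 0.045   0.4606 -0.2494  1.6586  0.1285  1.0356 -1.8228] t 28.425 F [-1.8939 -0.9052  9.5402] torque [-0.257   0.3384 -0.0405] pos [0.6131 0.0481 0.0656] zaxis [ 0.0029  0.     -1.    ]
```

On the lands. Turn anticlockwise, in short steps.

```bash
python3 jog.py '0 0 -.17 0 0 .0002 0;0 0 -.34 0 0 .0002 0;0 0 -.51 0 0 .0002 0;0 0 -.68 0 0 .0002 0;0 0 -.68 0 0 .0002 0'; python3 go.py .6122 .0479 .0655; python3 jog.py '0 0 -.17 0 0 0 0;0 0 -.34 0 0 0 0;0 0 -.34 0 0 0 0'; python3 go.py .6122 .0479 .0655
```

```text
clock: 29.05
position: [0.6136, 0.0481, 0.0656]
ee_rot: [0.944, 0.331, 0.002, 0.001]
ft_force: [-0.7, -1.0, 10.2]
grip_width: 0.404
grasp_force: 31.8
shift [-0.0012 -0.0007  0.0001] rz 0 rows 0.023247875880919297 yaw -51.30837110562094 J [ 0.1424  0.4767 -0.3739  1.6524  0.1955  1.0455 -1.1869] t 29.05 F [-0.653  -1.0439 10.2404] torque [-0.1392 -0.0015  0.0755] pos [0.6136 0.0481 0.0656] zaxis [ 0.0039  0.0003 -1.    ]
clock: 29.42
position: [0.6136, 0.0481, 0.0656]
ee_rot: [0.874, 0.486, 0.002, 0.001]
ft_force: [0.2, 0.3, 8.8]
grip_width: 0.401
grasp_force: 31.8
shift [-0.0009 -0.0011  0.0001] rz 0 rows 0.02414135984008429 yaw -31.836039396538055 J [ 0.1904  0.487  -0.4362  1.6496  0.2302  1.052  -0.8709] t 29.425 F [0.2405 0.3012 8.763 ] torque [-0.1034 -0.1587  0.1   ] pos [0.6136 0.0481 0.0656] zaxis [ 0.004   0.0003 -1.    ]
```

```bash
python3 jog.py '0 0 -.17 0 0 0 0;0 0 -.34 0 0 0 0;0 0 -.34 0 0 0 0'; python3 go.py .6122 .0479 .0655; python3 jog.py '0 0 -.17 0 0 0 0;0 0 -.34 0 0 0 0;0 0 -.34 0 0 0 0'; python3 go.py .6122 .0479 .0655
```

```text
clock: 29.8
position: [0.612, 0.0478, 0.0637]
ee_rot: [0.78, 0.625, 0.0, 0.0]
ft_force: [1.3, -1.1, -0.9]
grip_width: 0.405
grasp_force: 31.0
shift [ 0.0002  0.0001 -0.0018] rz 0 rows 0.030455291917628573 yaw -12.565760087505584 J [ 0.2378  0.5005 -0.4979  1.6491  0.2658  1.0596 -0.5588] t 29.8 F [ 1.2855 -1.1441 -0.8934] torque [-0.0271 -0.2485  0.0283] pos [0.612  0.0478 0.0637] zaxis [ 0.0003  0.0001 -1.    ]
clock: 30.18
position: [0.6125, 0.0465, 0.0639]
ee_rot: [0.665, 0.747, -0.0, 0.001]
ft_force: [2.3, -4.4, 1.0]
grip_width: 0.404
grasp_force: 30.3
shift [ 0.0014 -0.0001 -0.0016] rz 0 rows 0.03620946114874641 yaw 6.640687263067337 J [ 0.2853  0.5142 -0.5594  1.6458  0.3038  1.0685 -0.2474] t 30.175 F [ 2.2694 -4.4368  1.0289] torque [-1.1132 -0.5126 -0.1874] pos [0.6125 0.0465 0.0639] zaxis [ 0.001  -0.0011 -1.    ]
```

```bash
python3 jog.py '0 0 .1 0 0 0 0;0 0 .1 0 0 .0015 0;0 0 .1 0 0 .003 0;0 0 .1 0 0 .0045 0;0 0 .1 0 0 .006 0;0 0 .1 0 0 .007 0;0 0 .1 0 0 .007 0'; python3 go.py .6122 .0479 .0575
```

```text
clock: 31.05
position: [0.6122, 0.0471, 0.0582]
ee_rot: [0.7, 0.715, -0.0, 0.001]
ft_force: [-4.3, -7.3, 14.8]
grip_width: 0.406
grasp_force: 31.8
shift [0.0008 0.     0.0007] rz 0 rows 0.01783668616490001 yaw 1.2065012673954 J [ 0.2691  0.5164 -0.5392  1.6508  0.2973  1.0565 -0.3392] t 31.05 F [-4.2562 -7.2914 14.8101] torque [-1.4891  1.2222  0.0008] pos [0.6122 0.0471 0.0582] zaxis [ 0.0006 -0.0014 -1.    ]
```

```bash
python3 jog.py '0 0 .17 0 -.0005 -.0006 0;0 0 .34 0 -.0005 0 0;0 0 .51 0 -.0005 .0006 0;0 0 .68 0 -.0005 .0012 0;0 0 .68 0 -.0005 .0012 0'; python3 go.py .6122 .0479 .0525
```

```text
clock: 31.68
position: [0.6114, 0.0477, 0.0558]
ee_rot: [0.898, 0.44, -0.0, 0.0]
ft_force: [-0.0, -3.9, 3.8]
grip_width: 0.408
grasp_force: 30.9
shift [0.0007 0.0005 0.0033] rz 0 rows 0.05709183896822758 yaw -37.827734051799794 J [ 0.1709  0.4928 -0.4107  1.6598  0.2222  1.0354 -0.9704] t 31.675 F [-0.0444 -3.9115  3.8356] torque [-1.123   0.1144 -0.0596] pos [0.6114 0.0477 0.0558] zaxis [ 0.0001 -0.0007 -1.    ]
```

```bash
python3 jog.py '0 0 .17 0 0 .0007 0;0 0 .34 0 0 .0014 0;0 0 .51 0 0 .0021 0;0 0 .68 0 0 .0028 0;0 0 .76 0 0 .0034 0;0 0 .76 0 0 .0034 0'; python3 go.py .6122 .0479 .0525;python3 jog.py '0 0 .08 0 0 .0004 0;0 0 .12 0 0 .0004 0;0 0 .12 0 0 .0004 0'; python3 go.py .6122 .0479 .0525
```

```text
clock: 32.42
position: [0.6104, 0.0487, 0.0533]
ee_rot: [0.997, 0.077, -0.001, -0.0]
ft_force: [-11.0, -3.9, 18.3]
grip_width: 0.413
grasp_force: 32.1
shift [0.0017 0.0011 0.0008] rz 0 rows 0.03510200837865603 yaw -81.16967120895413 J [ 0.0605  0.4757 -0.2706  1.6686  0.144   1.0187 -1.6741] t 32.425 F [-10.992   -3.9488  18.3047] torque [-0.7824  2.1963  0.2291] pos [0.6104 0.0487 0.0533] zaxis [-0.0018 -0.0001 -1.    ]
clock: 32.8
position: [0.6114, 0.0481, 0.053]
ee_rot: [1.0, 0.017, 0.0, 0.0]
ft_force: [-6.7, -3.7, 15.3]
grip_width: 0.406
grasp_force: 32.0
shift [0.0008 0.0003 0.0005] rz 0 rows 0.015933300306797533 yaw -88.03538022006819 J [ 0.0435  0.474  -0.248   1.6691  0.1327  1.0147 -1.7849] t 32.8 F [-6.6956 -3.7449 15.2586] torque [-1.0999  1.1831  0.2912] pos [0.6114 0.0481 0.053 ] zaxis [ 0.0003 -0.0003 -1.    ]
```

```bash
python3 jog.py '0 0 .07 0 0 -.0005 0;0 0 .07 0 0 -.0005 0'; python3 go.py .6122 .0479 .0525; python3 jog.py '0 0 0 0 0 0 .8;0 0 0 0 0 0 .8;0 0 0 0 0 0 .8;0 0 0 0 0 -.06 .8;0 0 0 -.02 0 -.12 .8;0 0 0 -.07 0 -.15 1;0 0 0 -.12 0 -.16 1;0 0 0 -.12 0 -.16 1;0 0 0 -.12 0 -.16 1;0 0 0 -.12 0 -.16 1';python3 - <<'E'
from h import *
im,cw=cam("wrist");cv2.imwrite("pics/w8.png",im);np.save("w8.npy",cw[1])
cv2.imwrite("pics/sc8.png",cam("scene")[0])
for P in [[.6122,.0479,.046],[.5344,-.0073,.046]]:print(proj(cw,P))
E
python3 go.py .462 .316 .15
```

```text
clock: 33.05
position: [0.6119, 0.048, 0.0531]
ee_rot: [1.0, -0.018, 0.001, 0.0]
ft_force: [-1.3, -4.9, 9.2]
grip_width: 0.412
grasp_force: 31.4
shift [0.0003 0.0001 0.0006] rz 0 rows 0.011457264501126505 yaw -92.07696355413816 J [ 0.0334  0.4727 -0.2348  1.6694  0.1258  1.013  -1.8502] t 33.05 F [-1.3037 -4.9335  9.1638] torque [-1.0696  0.2019  0.2974] pos [0.6119 0.048  0.0531] zaxis [ 0.0013 -0.0003 -1.    ]
clock: 34.3
position: [0.492, 0.0524, 0.2116]
ee_rot: [1.0, -0.019, -0.0, -0.0]
ft_force: [-0.9, 0.5, 0.2]
grip_width: 1.003
grasp_force: 0.0
[318.6392  64.8782]
[390.3336 167.0677]
shift [-0.0397 -0.2622  0.0617] rz 0 rows 4.538413588400689 yaw -92.13542246409021 J [ 0.0691  0.0744 -0.2787  1.8113  0.021   1.2599 -1.8235] t 34.4 F [-0.8128 -0.778  -0.0848] torque [-0.0216 -0.0111 -0.0147] pos [0.4919 0.0524 0.2116] zaxis [-0.001   0.0002 -1.    ]
```

View pics/w8.png

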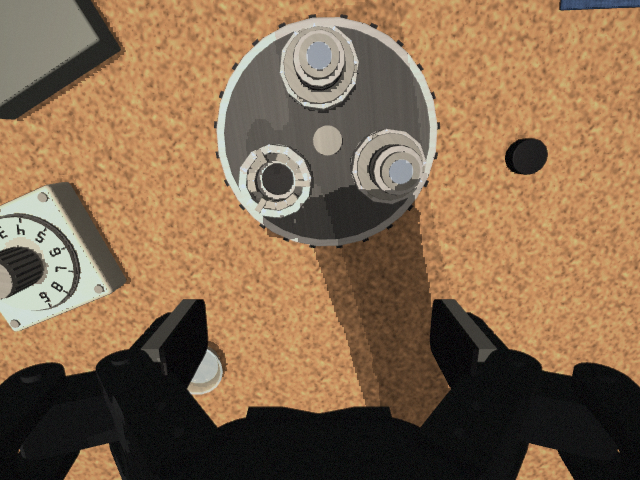

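Both lenses sit centred in ports 1 (319,65) and 3 (390,167). I'll check how the flanges sit in the scene view.

```bash
python3 - <<'E'
import cv2
im=cv2.imread("pics/sc8.png");cv2.imwrite("pics/sc8c.png",cv2.resize(im[225:335,290:415],None,fx=5,fy=5,interpolation=cv2.INTER_CUBIC))
E
```

```text
(no output)
```

View pics/sc8c.png

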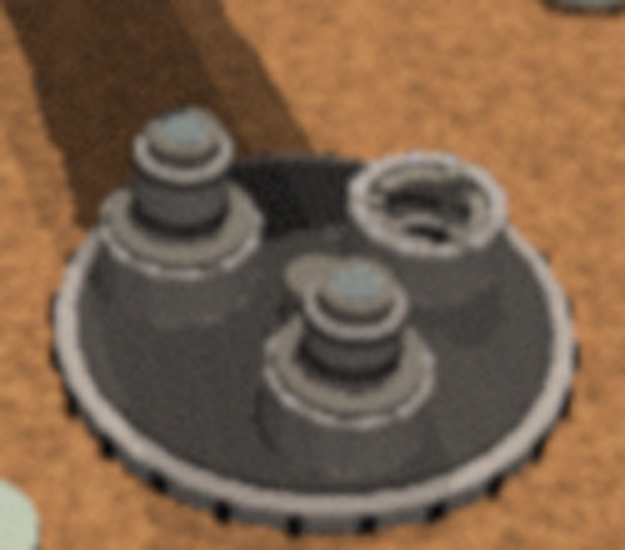

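Both flanges lie flush on their rims. On to the sleeve.

```bash
python3 jog.py '0 0 0 -.01 -.06 0 1;0 0 0 -.02 -.12 0 1;0 0 0 -.03 -.18 0 1;0 0 0 -.04 -.24 .02 1;0 0 0 -.041 -.263 .06 1;0 0 0 -.041 -.263 .06 1;0 0 0 -.041 -.263 .06 1'; python3 go.py .4607 .3166 .048
```

```text
clock: 35.28
position: [0.461, 0.3162, 0.1525]
ee_rot: [1.0, -0.019, -0.0, 0.0]
ft_force: [-0.1, 0.4, -0.1]
grip_width: 1.002
grasp_force: 0.0
shift [-0.0003 -0.0004  0.1045] rz 0 rows 1.7413880789659248 yaw -92.18323339323864 J [-0.2685  0.2857 -0.484   1.7182  0.1428  1.1729 -2.4003] t 35.275 F [-0.127   0.434  -0.1136] torque [-0.0021 -0.0253  0.0099] pos [0.461  0.3162 0.1525] zaxis [-0.0001 -0.0002 -1.    ]
```

```bash
python3 jog.py '0 0 0 0 0 .05 1;0 0 0 0 0 .09 1;0 0 0 0 0 .104 1;0 0 0 0 0 .104 1;0 0 0 0 0 .104 0;0 0 0 0 0 .104 0;0 0 0 0 0 .104 0;0 0 0 0 0 .104 0;0 0 0 0 0 .104 0;0 0 0 0 0 .104 0;0 0 0 0 0 .104 0' 40; python3 go.py .4607 .3166 .048
```

```text
clock: 36.65
position: [0.4608, 0.3172, 0.0493]
ee_rot: [1.0, -0.019, 0.001, -0.0]
ft_force: [-2.1, -0.3, 6.5]
grip_width: 0.406
grasp_force: 39.2
shift [-0.0001  0.0006  0.0013] rz 0 rows 0.02352602687984506 yaw -92.1292183311885 J [-0.2955  0.4045 -0.4621  1.809   0.214   0.9759 -2.4538] t 36.65 F [-2.133  -0.3305  6.4693] torque [-0.196   0.2727  0.0461] pos [0.4608 0.3172 0.0493] zaxis [ 0.0014  0.0006 -1.    ]
```

```bash
python3 jog.py '0 0 -.17 0 0 -.0005 0;0 0 -.34 0 0 -.0005 0;0 0 -.51 0 0 -.0005 0;0 0 -.68 0 0 -.0005 0;0 0 -.85 0 0 -.0005 0;0 0 -1.02 0 0 -.0005 0;0 0 -1.19 0 0 -.0005 0;0 0 -1.36 0 0 -.0005 0;0 0 -1.53 0 0 -.0005 0;0 0 -1.7 0 0 -.0005 0;0 0 -1.87 0 0 -.0005 0;0 0 -2.02 0 0 -.0005 0;0 0 -2.1 0 0 -.0005 0;0 0 -2.1 0 0 -.0005 0;0 0 -2.1 0 0 -.0005 0;0 0 -2.1 0 0 -.0005 0'; python3 go.py .4607 .3166 .048
```

```text
clock: 38.65
position: [0.4602, 0.3175, 0.0493]
ee_rot: [0.514, 0.858, 0.0, 0.0]
ft_force: [-2.0, 1.6, 4.8]
grip_width: 0.408
grasp_force: 40.8
shift [-0.001   0.      0.0013] rz 0 rows 0.027807285551767407 yaw 28.08936495470966 J [ 0.0076  0.5092 -0.8476  1.794   0.4382  1.0371 -0.5157] t 38.65 F [-1.993   1.5772  4.7699] torque [0.3127 0.6379 0.0023] pos [0.4602 0.3175 0.0493] zaxis [ 0.0005  0.0008 -1.    ]
```

Turned 120.2°. Release, lift and check.

```bash
python3 jog.py '0 0 0 0 0 0 1;0 0 0 0 0 0 1;0 0 0 0 0 0 1;0 0 0 0 0 -.06 1;0 0 0 -.01 0 -.12 1;0 0 0 -.04 0 -.17 1;0 0 0 -.05 0 -.18 1;0 0 0 -.05 0 -.18 1;0 0 0 -.05 0 -.18 1';  python3 - <<'E'
from h import *
im,cw=cam("wrist");p=proj(cw,[.461,.316,.06]).astype(int);print(p)
y,x=max(0,p[1]-100),max(0,p[0]-100)
t=cam("top")[0]
A=cv2.resize(im[y:y+200,x:x+200],(500,500));B=cv2.resize(t[180:280,250:350],(290,290))
A=np.hstack([A,np.vstack([B,np.zeros((210,290,3),np.uint8)])]);cv2.imwrite("pics/w9.png",A)
E
```

```text
clock: 39.78
position: [0.4828, 0.273, 0.2271]
ee_rot: [0.513, 0.858, -0.001, -0.001]
ft_force: [-0.9, 0.3, -0.3]
grip_width: 1.003
grasp_force: 0.0
[320 163]
```

View pics/w9.png

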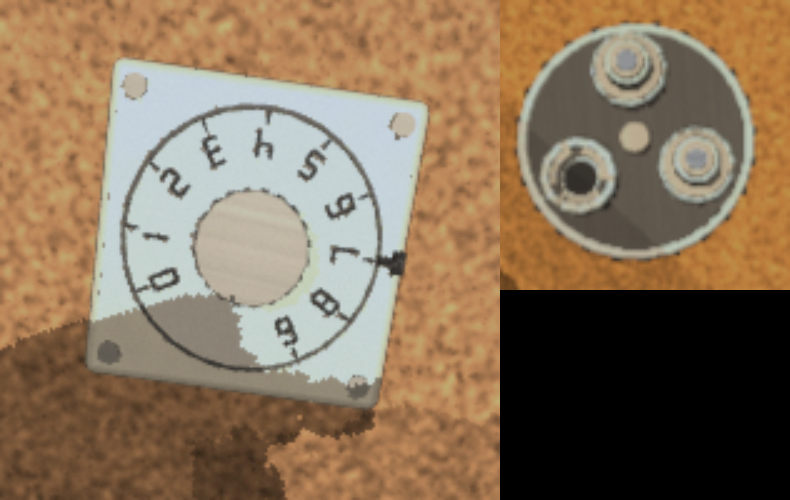

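Figure 7 is at the index mark (crop 395,262), both lenses are seated, and the gripper is clear of everything.

```bash
python3 -c "
from workcell import manip
print(manip.hand_in())"
```

```text
the job is handed in; nothing more can be done
None
```

The job is handed in after about 40 s of robot time: I turned the sleeve to 3, screwed both lenses on the bench home in ports 1 and 3, then turned the sleeve up to 7; the hand-in gave no verdict.

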